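Open the sample tote's gate and hold it

TASK

Open the barred front gate of the sample tote so that a colleague can take out the tube racks: pinch in the catch with the two round pads fully, then the catch with the two square pads. Then take the gate by its upright post, swing it out past its detent to wide open (at least about 70 degrees) and finish still holding the post, because the gate springs back when let go. Leave everything else on the bench and in the tote where it is.

Things in the scene. Friction and masses are not known exactly. Their poses are not given: they have to be found in the camera images.
- tote: white plastic sample tote, red panels, open top, fixed; 220 deep (x), 250 wide (y), 130 mm tall. Origin on the bench below the middle of its front (gate) plane; +x into the tote, away from the robot, +y to the gate's hinge end. A lintel along the front (x 6 to 62 mm, top 130 mm up) carries both catches at x 34, y +55 and -55 mm; which is on which side varies
- round_catch: pinch catch: round steel base plate (60 mm across, 4 mm thick), two upright round black pads. Origin under the plate's centre, on the lintel, 130 mm above the bench; axes as the tote's. Its jaws slide towards each other along y: 50 mm over the pads when out, 32 mm fully in. Pads reach 6 to 34 mm above the origin. Arms run to -x, with barbs (up to 22 mm) locking the gate's ears
- square_catch: pinch catch with a rectangular steel base plate (48 x 60 x 4 mm) and two upright square-cornered black pads; otherwise the same sizes, motion and axes as the round catch (50 mm over the pads while out, 32 mm fully in)
- round_catch_l_pad: the +y (left) grip pad of the round catch: a cylinder 15 mm across, 28 mm tall, plain black plastic; origin at the middle of its underside (so its top is 28 mm above), 17.5 mm to the +y side of the catch's centre while out; axes as the catch's. It slides with its jaw
- round_catch_r_pad: the -y (right) grip pad of the round catch: a cylinder 15 mm across, 28 mm tall, plain black plastic; origin at the middle of its underside (so its top is 28 mm above), 17.5 mm to the -y side of the catch's centre while out; axes as the catch's. It slides with its jaw
- square_catch_l_pad: the +y (left) grip pad of the square catch: a block 24 mm (x) by 14 mm (y), 28 mm tall, plain black plastic; origin at the middle of its underside (so its top is 28 mm above), 18 mm to the +y side of the catch's centre while out; axes as the catch's. It slides with its jaw
- square_catch_r_pad: the -y (right) grip pad of the square catch: a block 24 mm (x) by 14 mm (y), 28 mm tall, plain black plastic; origin at the middle of its underside (so its top is 28 mm above), 18 mm to the -y side of the catch's centre while out; axes as the catch's. It slides with its jaw
- round_catch_l (a joint): travel of the +y (left) jaw of the round catch towards the catch's centre line, m: 0 = fully out (locking), 0.009 = fully in (end stop); the gate's ear is free once it is beyond about 0.005. Takes about 4 N; stays where it is left (no spring). May start up to 0.0012 in. Moves with body round_catch_l_pad
- round_catch_r (a joint): travel of the -y (right) jaw of the round catch towards the catch's centre line, m: 0 = fully out (locking), 0.009 = fully in (end stop); the gate's ear is free once it is beyond about 0.005. Takes about 4 N; stays where it is left (no spring). May start up to 0.0012 in. Moves with body round_catch_r_pad
- square_catch_l (a joint): travel of the +y (left) jaw of the square catch towards the catch's centre line, m: 0 = fully out (locking), 0.009 = fully in (end stop); the gate's ear is free once it is beyond about 0.005. Takes about 4 N; stays where it is left (no spring). May start up to 0.0012 in. Moves with body square_catch_l_pad
- square_catch_r (a joint): travel of the -y (right) jaw of the square catch towards the catch's centre line, m: 0 = fully out (locking), 0.009 = fully in (end stop); the gate's ear is free once it is beyond about 0.005. Takes about 4 N; stays where it is left (no spring). May start up to 0.0012 in. Moves with body square_catch_r_pad
- gate (a joint): angle of the barred aluminium gate, rad: 0 = shut, grows as it swings towards the robot (clockwise from above), end stop 1.45. 174 mm long, 30 to 122 mm above the bench, four ears up to 148 mm. Let go, a spring pulls it back to the detent or shut (0.16 Nm at 0, 0.4 Nm at 1.2). Detent between about 0.35 and 0.85 (a few N more at the post). Wide open: 1.2 or more
- gate_hinge (a point): point on the vertical hinge axis of the gate, 120 mm above the bench, at tote x 0, y +95 mm; fixed to the tote, axes parallel to the tote's
- gate_post: upright round steel post, the gate's handle, 16 mm across and 66 mm tall, on a bracket near the gate's free end; origin at the middle of its foot, 121 mm above the bench (top at 187 mm). With the gate shut it stands 30 mm in front (-x of the tote) of the hinge axis and 160 mm to -y of it, and it turns with the gate
- post_grip (a point): point to pinch on the axis of the gate's post, 50 mm above its foot (171 mm above the bench)
- tote_rack_a: white tube rack inside the tote; loose, leave it alone
- tote_rack_b: second white tube rack inside the tote; loose, leave it alone
- bench_rack: large white tube rack, 92 x 172 mm, on the bench; loose, leave it alone
- rinse_bottle: bottle with red cap, 70 mm across, 200 mm tall; loose, leave it alone
- marker: black marker pen lying flat on the bench in front of the gate, about 120 mm long, 14 mm high; the gate swings over it; loose, leave it alone
- reagent_jar: small glass jar with black cap, 36 mm across, 55 mm tall, standing beside the tote; loose, leave it alone
- beaker: glass beaker, 70 mm across, 85 mm tall; loose, leave it alone
- bench_timer: small grey bench timer, 65 x 55 x 18 mm, lying beside the tote; loose, leave it alone

How it is judged:
On the way, in this order (a step that is already met when the one before it is completed fails the run):
1. the round-padded catch is pinched in, between both fingers, while the square-padded one is still out (value of joint each of round_catch_l, round_catch_r above 0.0065 m and value of joint each of square_catch_l, square_catch_r below 0.004 m and contact force between the fingers and round_catch_l_pad above 1 N and contact force between the fingers and round_catch_r_pad above 1 N), for 0.1 s.
2. then the square-padded catch is pinched in between both fingers, the gate still shut (value of joint each of round_catch_l, round_catch_r, square_catch_l, square_catch_r above 0.0065 m and contact force between the fingers and square_catch_l_pad above 1 N and contact force between the fingers and square_catch_r_pad above 1 N and value of joint gate below 0.1 rad), for 0.1 s.
3. then the gate is swung out past its detent by its post (value of joint gate above 0.9 rad and contact force between the fingers and gate_post above 0.5 N), for 0.1 s.
At the end, for the whole second after the job is handed in: the gate stands still at more than 1.15 rad (66 degrees), held there by the fingers on its post (more than 1 N), all four catch jaws are more than 6.5 mm in, and every loose thing is within 30 mm of where it was (value of joint gate above 1.15 rad and velocity of joint gate between -0.1 and 0.1 rad/s and contact force between the fingers and gate_post above 1 N and value of joint each of round_catch_l, round_catch_r, square_catch_l, square_catch_r above 0.0065 m and distance of each of tote_rack_a, tote_rack_b, bench_rack, rinse_bottle, marker, reagent_jar, beaker, bench_timer from where it was at the start of the episode below 0.03 m); the arm keeps its last pose, push and grip.
It fails at once if a loose bystander is moved more than 30 mm (distance of any of tote_rack_a, tote_rack_b, bench_rack, rinse_bottle, marker, reagent_jar, beaker, bench_timer from where it was at the start of the episode above 0.03 m).
It also fails if it takes over 58 s, if anything falls off the work surface, if the arm or the gripper's body presses on something with over 40 N, if the wrist force passes 120 N, or if a joint passes its speed limit or range.

ROBOT

A 6-joint arm with a two-finger parallel gripper is mounted at the origin on the work surface. World frame = base frame: x ahead of the robot, y to its left, z up, the work surface at z = 0. Lengths are in m, angles in rad, forces in N, time in s.
With the tool pointing down it reaches from about 0.225 to 0.875 m from the base axis. Payload 3.4 kg.
Tool frame: the origin (TCP) lies on the centre line of the jaws, within the pads' length; the fingertips stand 11 mm ahead of it and the grasp point (between the pads) lies 8 mm behind it; z points along the fingers, y is the line along which they close (so a half turn about z gives the same grasp; the last joint's range is limited). The gripper opens to 85 mm and grips with 20 to 120 N. Pads are 22 mm wide; open, the fingers measure 114 mm over their backs; the gripper's body (76 mm by 85 mm) begins 54 mm behind the grasp point. The pads swing forward as they close: fully open they stand 13 mm farther back than shut.
Start: joints at [1.006, 0.276, 1.505, -0, 1.361, -0.121], TCP at [0.247, 0.519, 0.242] pointing down, gripper open.
Joint ranges: [-2.89, 2.89], [-0.75, 2.08], [0.22, 2.7], [-1.18, 4.32], [0.11, 2.71], [-2.7, 2.7]. Speed limits (rad/s): [2.57, 2.57, 3.14, 3.14, 3.14, 3.14].

INTERFACE

Orientations are given as a unit quaternion [w, x, y, z].
In Python, from rig import manip, eyes, job gives the robot as it stands.
- The arm moves only by the tool drive_tool, never from a script. Its argument "rows" is a list of rows, each a list of 3 entries, a list of its own where there are three numbers: the turn, a rotation vector about the world's x, y, z in rad, then the shift along the world's x, y, z in cm, then the finger opening in cm, from 0 to 8.54. A call has 1 to 8 rows; each row shifts and turns the commanded pose from where the row before left it; what a row does not reach is not made up. A row lasts 1/8 s, in which the tool goes at most 62.5 mm and 10.7 degrees, less where a joint would pass 70% of its speed; a pose out of reach is approached as far as the arm can. A call is refused whole if a number of a shift passes 6.25 or a number of a turn 0.188, either way. A call with a gripper value outside its range is refused whole. The fingers move at their own pace and stop on an object; "force" is the grip in N (left out, the last holds). Time passes only in rows, so rows that do not move let the fingers close. It gives the time, the measured TCP pose, the force, the opening and the grip force at its end, in the units of the state.
- manip.get_state(): the state, without advancing time (a new reading comes with each control period).
- eyes.get_image(name): name is "scene" or "top" or "wrist"; returns the picture (400x640x3 uint8, red, green, blue); there is no depth.
- eyes.get_calibration(name): a dict with "camera_matrix" (3x3 intrinsics, pixels), "view" (4x4, takes a point from world to camera coordinates). Camera axes: x right, y up, looking along -z (the intrinsics and any distortion apply to the point x, -y, -z); pixel columns grow to the right and rows downward; lengths in m; the calibration is good to about 2 mm. A picture is of the moment at which its call begins: read the wrist's pose just before it. get_calibration takes no time and is no camera call; for the wrist camera it gives the pose at the moment of the call.
- job.sign_off(): hands the job in; it is judged then, once.
The state is a dict: "clock": time; "qpos": joint angles; "qd": joint speeds; "effort": joint torques, N m; "position": TCP position; "ee_rot": TCP orientation; "contact_force": force on the tool from outside, world axes, zero at the start; "moment": the same for the moment, N m; "width": finger opening in m; "gripper_force": force on a finger pad.
Only numpy, scipy, OpenCV 4.12 (cv2) and the standard library are available. Lean on these libraries where they do the work, as an engineer would, in place of code of your own. Each camera call takes 0.05 s, during which the arm holds its last target. There are 200 camera calls.

## Working session

There is one attempt and no reset: what is moved stays moved. The work goes in short steps, Python scripts to look and compute and a tool call to move; the robot and the scene stay as the last step left them, time stands still between calls to the robot, and variables do not carry over. Pictures are saved under pics/ and viewed, at most 10 in all, crops included, and the job is handed in when it is done.

Besides the shell and the picture viewer there is one more tool, called after ">>>" in YAML: its name, and indented under it one key for each argument. drive_tool: Moves the arm, as the interface text tells. Its arguments: {"type":"object","properties":{"rows":{"type":"array"},"force":{"type":"number"}},"required":["rows"]}

```bash
mkdir -p pics; python3 - <<'E'
from rig import manip, eyes, job
import cv2,numpy as np
for n in("scene","top"):
    im=eyes.get_image(n); cv2.imwrite(f"pics/{n}0.png",im[...,::-1])
    c=eyes.get_calibration(n); print(n,np.round(c["camera_matrix"],1).tolist(),np.round(c["view"],3).tolist(),[k for k in c])
s=manip.get_state();print(s["clock"],s["position"],s["ee_rot"],s["width"])
E
```

```text
scene [[479.1, 0.0, 321.9], [0.0, 479.1, 198.3], [0.0, 0.0, 1.0]] [[0.048, 0.999, 0.024, -0.038], [-0.537, 0.005, 0.844, 0.221], [0.843, -0.053, 0.536, -1.862], [0.0, 0.0, 0.0, 1.0]] ['camera_matrix', 'view']
top [[387.3, 0.0, 320.4], [0.0, 387.3, 199.2], [0.0, 0.0, 1.0]] [[-0.005, -1.0, -0.009, 0.01], [0.999, -0.005, 0.051, -0.585], [-0.051, -0.009, 0.999, -1.206], [0.0, 0.0, 0.0, 1.0]] ['camera_matrix', 'view']
0.1 [0.24663928 0.51890921 0.24152982] [-2.90788685e-04  2.20088893e-01  9.75479460e-01 -7.86001829e-04] 0.08550433398164907
```

View pics/top0.png

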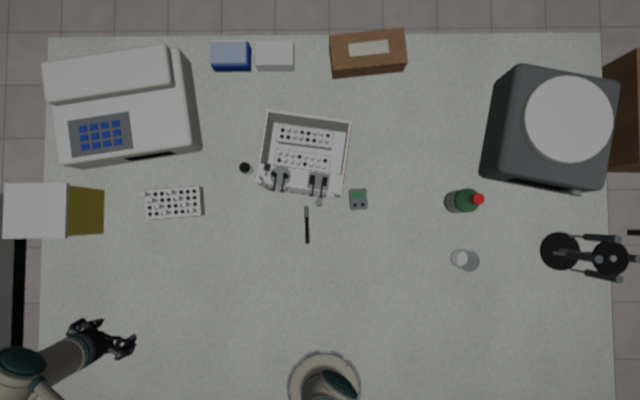

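View pics/scene0.png

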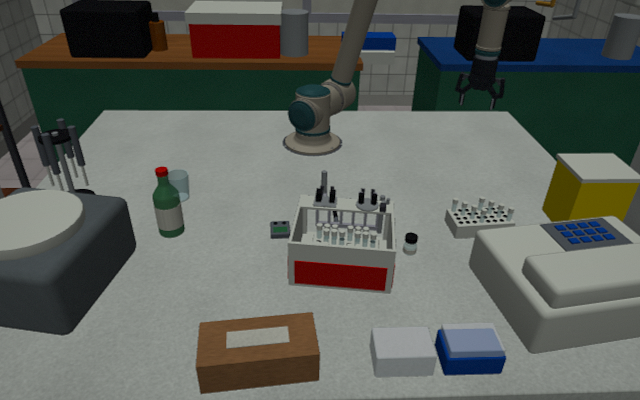

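The top view shows the tote at about (305,150), with its front toward the robot near row 190. The catches are at (280,180) and (318,182), and the marker is at (307,225). I'll zoom in.

```bash
cat > h.py <<'E'
from rig import manip, eyes, job
import cv2,numpy as np
def ray(cal,u,v):
    K=cal["camera_matrix"];V=np.array(cal["view"]);d=np.linalg.inv(K)@[u,v,1];d=np.array([d[0],-d[1],-d[2]])
    R=V[:3,:3];return -R.T@V[:3,3],R.T@d
def onz(cal,u,v,z):
    o,d=ray(cal,u,v);return o+d*(z-o[2])/d[2]
def pix(cal,p):
    q=np.array(cal["view"])@np.r_[p,1];k=cal["camera_matrix"]@[q[0],-q[1],-q[2]];return k[:2]/k[2]
E
python3 - <<'E'
from h import *
a=cv2.imread("pics/top0.png")[100:220,240:370]
b=cv2.imread("pics/scene0.png")[160:300,270:430]
cv2.imwrite("pics/c1.png",cv2.resize(a,None,fx=5,fy=5,interpolation=cv2.INTER_CUBIC))
cv2.imwrite("pics/c2.png",cv2.resize(b[:80],None,fx=5,fy=5,interpolation=cv2.INTER_CUBIC))
c=eyes.get_calibration("top")
for p,z in(((263,190),.13),((342,195),.13),((269,111),.13),((351,121),.13),((318,182),.16),((280,178),.16)):print(p,onz(c,*p,z).round(3))
E
```

```text
(263, 190) [0.607 0.171 0.13 ]
(342, 195) [ 0.591 -0.055  0.13 ]
(269, 111) [0.835 0.154 0.13 ]
(351, 121) [ 0.805 -0.083  0.13 ]
(318, 182) [0.626 0.013 0.16 ]
(280, 178) [0.638 0.119 0.16 ]
```

View pics/c1.png

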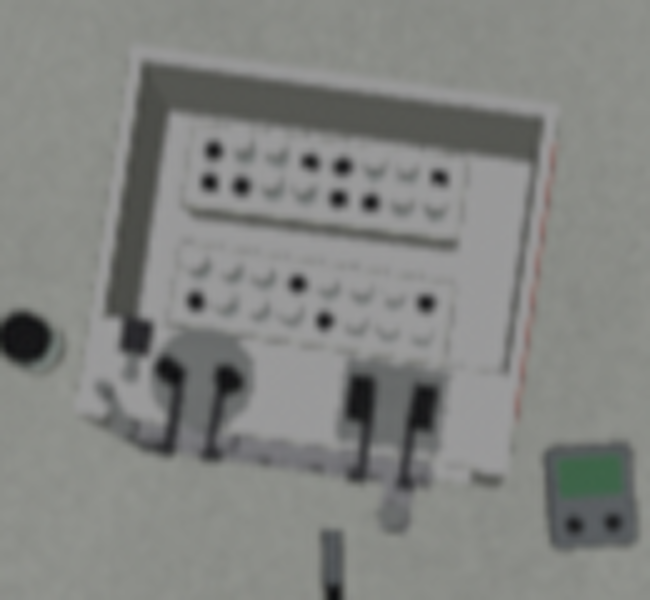

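The crop shows the round catch at +y, with pads at crop (170,368) and (229,379). The square catch is at -y, with pads at (360,397) and (424,405). The post is near (393,513) and the tote back corners at (137,50) and (558,105). Next I'll fit the tote pose.

```bash
cat >> h.py <<'E'
def fit(L,W): # 2D rigid
    L=np.array(L);W=np.array(W);l=L-L.mean(0);w=W-W.mean(0)
    a=np.arctan2((l[:,0]*w[:,1]-l[:,1]*w[:,0]).sum(),(l*w).sum());R=np.array([[np.cos(a),-np.sin(a)],[np.sin(a),np.cos(a)]])
    t=W.mean(0)-R@L.mean(0);return a,t,W-(L@R.T+t)
E
python3 - <<'E'
from h import *
c=eyes.get_calibration("top")
D=[((203,383),.134,(.034,.055)),((391,403),.134,(.034,-.055)),((137,50),.13,(.22,.125)),((558,105),.13,(.22,-.125)),((170,368),.164,(.034,.0725)),((229,379),.164,(.034,.0375)),((360,397),.164,(.034,-.037)),((424,405),.164,(.034,-.073)),((395,497),.187,(-.03,-.065))]
W=[onz(c,240+p[0]/5,100+p[1]/5,z)[:2] for p,z,_ in D]
a,t,r=fit([d[2] for d in D],W);print(a,t);print((r*1000).round(1))
a,t,r=fit([d[2] for d in D[:8]],W[:8]);print(a,t)
R=np.array([[np.cos(a),-np.sin(a)],[np.sin(a),np.cos(a)]])
for n,p in dict(round=(.034,.055),sq=(.034,-.055),post=(-.03,-.065),hinge=(0,.095)).items():print(n,(R@p+t).round(4))
E
```

```text
-0.14153990893858526 [0.60558062 0.069845  ]
[[-2.7  0.5]
 [ 0.8  2.1]
 [-2.6 -3.8]
 [-1.2  0.7]
 [ 0.  -1.8]
 [-1.4 -0. ]
 [-1.3  1. ]
 [-0.9  1.2]
 [ 9.2  0.2]]
-0.1457162551929395 [0.60447672 0.07015048]
round [0.6461 0.1196]
sq [0.6301 0.0108]
post [0.5654 0.0102]
hinge [0.6183 0.1641]
```

>>> drive_tool:
  rows:
    - [[0, 0, 0.037], [4, -4, 0.5], 8.5]
    - [[0, 0, 0.037], [4, -4, 0.5], 8.5]
    - [[0, 0, 0.037], [4, -4, 0.5], 8.5]
    - [[0, 0, 0.037], [4, -4, 0.5], 8.5]
    - [[0, 0, 0.037], [4, -4, 0.5], 8.5]
    - [[0, 0, 0.037], [4, -4, 0.5], 8.5]
    - [[0, 0, 0.037], [4, -4, 0], 8.5]
    - [[0, 0, 0.037], [4, -4, 0], 8.5]

```text
clock: 1.1
position: [0.5679, 0.1978, 0.272]
ee_rot: [-0.0, 0.073, 0.997, 0.0]
contact_force: [0.7, 0.2, 0.1]
width: 0.0845
gripper_force: 0.0
```

>>> drive_tool:
  rows:
    - [[0, 0, 0], [4, -4, 0], 8.5]
    - [[0, 0, 0], [4, -4, 0], 8.5]
    - [[0, 0, 0], [0, 0, 0], 8.5]
    - [[0, 0, 0], [0, 0, 0], 8.5]
    - [[0, 0, 0], [0, 0, 0], 8.5]

```text
clock: 1.72
position: [0.6459, 0.1204, 0.2724]
ee_rot: [-0.0, 0.073, 0.997, 0.0]
contact_force: [-0.5, -0.1, 0.3]
width: 0.0849
gripper_force: 0.0
```

```bash
python3 - <<'E'
from h import *
c=eyes.get_calibration("wrist");im=eyes.get_image("wrist");cv2.imwrite("pics/w1.png",im[...,::-1])
s=manip.get_state();print(s["clock"],s["position"],s["ee_rot"],s["contact_force"])
R=c["view"];print(np.round(R,3).tolist())
for n,p in dict(round=(.6461,.1196,.134),sq=(.6301,.0108,.134),post=(.5654,.0102,.187)).items():print(n,pix(c,p))
E
```

```text
1.775 [0.64597757 0.12053295 0.27255153] [-1.20066280e-04  7.30202174e-02  9.97330436e-01  1.86646824e-04] [ 0.01388893  1.03531227 -0.092483  ]
[[0.146, 0.989, 0.0, -0.214], [-0.946, 0.14, -0.294, 0.64], [-0.291, 0.043, 0.956, -0.225], [0.0, 0.0, 0.0, 1.0]]
round [314.61254653 190.23346905]
sq [203.13071382 190.3067611 ]
post [152.42091607 126.73042237]
```

View pics/w1.png

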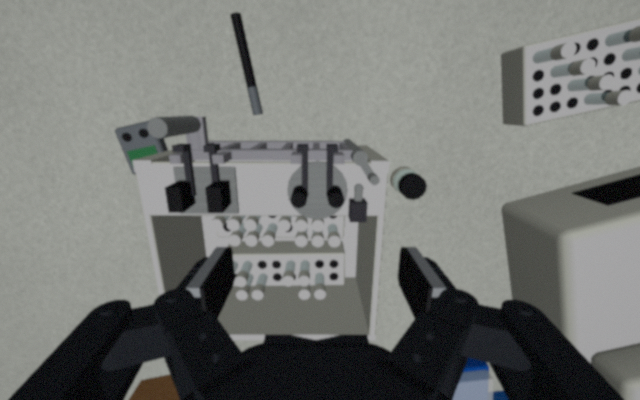

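The wrist view has the round plate centred at (317,191) against a predicted (315,190). The round pads are at about (299,198) and (335,197), the square pads at (180,196) and (217,196), and the post top at (157,127). I'll refine from the masks.

```bash
python3 - <<'E'
from h import *
c=eyes.get_calibration("wrist");im=cv2.imread("pics/w1.png")
m=(im.max(2)<45).astype(np.uint8);m[:175]=0;m[215:]=0;m[:,:150]=0;m[:,380:]=0
n,l,st,ce=cv2.connectedComponentsWithStats(m)
for s,q in zip(st[1:],ce[1:]):
    if s[4]>60:print(s,q.round(1))
D=[((299,198),.158,(.034,.0375)),((335,197.5),.158,(.034,.0725)),((180,196),.158,(.034,-.073)),((217,196),.158,(.034,-.037)),((317,191),.134,(.034,.055)),((157,127.5),.187,(-.03,-.065))]
# image right = +y
D[0],D[1]=((299,198),.158,(.034,.0375)),((335,197.5),.158,(.034,.0725))
W=[onz(c,*p,z)[:2] for p,z,_ in D]
for w in W:print(w.round(4))
a,t,r=fit([d[2] for d in D],W);print(a,t);print((r*1000).round(1))
R=np.array([[np.cos(a),-np.sin(a)],[np.sin(a),np.cos(a)]])
for n,p in dict(round=(.034,.055),sq=(.034,-.055),post=(-.03,-.065),hinge=(0,.095)).items():print(n,(R@p+t).round(4))
E
```

```text
[167 175  28  36 705] [180.9 195.1]
[207 177  23  35 611] [218.2 195.4]
[292 186  15  21 240] [299.1 196. ]
[328 186  15  21 238] [334.8 196.1]
[0.6447 0.1057]
[0.649 0.138]
[ 6.272e-01 -5.000e-04]
[0.6321 0.0326]
[0.6474 0.1219]
[0.5665 0.0134]
-0.15343615109452616 [0.6050177 0.0737059]
[[ 0.4  0.1]
 [-0.7 -2.1]
 [-0.3  3.1]
 [-0.9  0.6]
 [ 0.4 -1. ]
 [ 1.1 -0.7]]
round [0.647  0.1229]
sq [0.6302 0.0142]
post [0.5654 0.0141]
hinge [0.6195 0.1676]
```

>>> drive_tool:
  rows:
    - [[0, 0, -0.002], [0.1, 0.1, -3], 8.5]
    - [[0, 0, 0], [0, 0, -3], 8.5]
    - [[0, 0, 0], [0, 0, -3], 8]
    - [[0, 0, 0], [0, 0, -2], 8]
    - [[0, 0, 0], [0, 0, -1.2], 8]
    - [[0, 0, 0], [0, 0, 0], 8]
  force: 30

```text
clock: 2.52
position: [0.6472, 0.1209, 0.1499]
ee_rot: [-0.001, 0.074, 0.997, -0.0]
contact_force: [0.0, -0.6, -0.1]
width: 0.0802
gripper_force: 0.0
```

>>> drive_tool:
  rows:
    - [[0, 0, 0], [0, 0, 0], 6]
    - [[0, 0, 0], [0, 0, 0], 5.5]
    - [[0, 0, 0], [0, 0, 0], 5]
    - [[0, 0, 0], [0, 0, 0], 4.6]
    - [[0, 0, 0], [0, 0, 0], 4.2]
    - [[0, 0, 0], [0, 0, 0], 3.8]
    - [[0, 0, 0], [0, 0, 0], 3.6]
    - [[0, 0, 0], [0, 0, 0], 3.4]

```text
clock: 3.52
position: [0.6487, 0.1201, 0.1517]
ee_rot: [0.001, 0.075, 0.997, 0.0]
contact_force: [0.1, 1.4, 6.9]
width: 0.0342
gripper_force: 4.6
```

>>> drive_tool:
  rows:
    - [[0, 0, 0], [0, 0, 0.4], 3.4]
    - [[0, 0, 0], [0, 0, 0], 3.2]
    - [[0, 0, 0], [0, 0, 0], 2.8]
    - [[0, 0, 0], [0, 0, 0], 2.8]
    - [[0, 0, 0], [0, 0, 0], 2.8]

```text
clock: 4.15
position: [0.6481, 0.1213, 0.1543]
ee_rot: [0.0, 0.075, 0.997, 0.001]
contact_force: [1.9, 4.5, -0.4]
width: 0.0298
gripper_force: 30.7
```

```bash
python3 - <<'E'
from h import *
im=eyes.get_image("wrist");cv2.imwrite("pics/w2.png",im[...,::-1])
c=eyes.get_calibration("wrist")
s=manip.get_state();print(s["clock"],s["position"],s["contact_force"],s["moment"],s["width"],s["gripper_force"])
E
```

```text
4.2 [0.64804051 0.1213809  0.1542861 ] [ 1.30794371  4.18490826 -0.46141809] [ 0.71134993 -0.2495011  -0.02684426] 0.029555126674934012 30.743267834186554
```

View pics/w2.png

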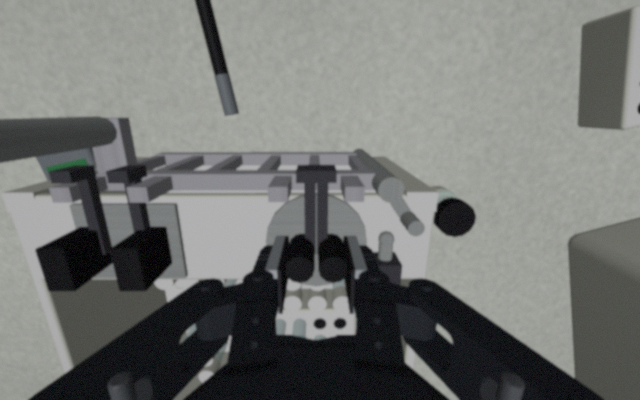

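The round catch is fully in: the pads are together at (299,258) and (333,258), the barbs are closed, and the width is 30 mm. The pads straddle the plate centre at (316,255). On to the square catch.

>>> drive_tool:
  rows:
    - [[0, 0, 0], [0, 0, 0], 5]
    - [[0, 0, 0], [0, 0, 0], 7]
    - [[0, 0, 0], [0, 0, 0], 7.5]
    - [[0, 0, 0], [0, 0, 3], 8]
    - [[0, 0, 0], [0, 0, 3], 8]
    - [[0, 0, 0], [-0.85, -5.5, 0], 8]
    - [[0, 0, 0], [-0.85, -5.4, 0], 8]
    - [[0, 0, 0], [0, 0, 0], 8]

```text
clock: 5.2
position: [0.6302, 0.0074, 0.2146]
ee_rot: [-0.0, 0.077, 0.997, -0.001]
contact_force: [-0.4, 0.8, -0.7]
width: 0.0798
gripper_force: 0.0
```

>>> drive_tool:
  rows:
    - [[0, 0, 0], [0, 0, 0], 8]
    - [[0, 0, 0], [0, 0, 0], 8]

```text
clock: 5.45
position: [0.631, 0.0124, 0.2143]
ee_rot: [-0.0, 0.074, 0.997, 0.0]
contact_force: [0.1, 0.2, 0.4]
width: 0.0797
gripper_force: 0.0
```

```bash
python3 - <<'E'
from h import *
c=eyes.get_calibration("wrist");im=eyes.get_image("wrist");cv2.imwrite("pics/w3.png",im[...,::-1])
s=manip.get_state();print(s["clock"],s["position"],s["ee_rot"])
for n,p in dict(round=(.647,.1215,.134),sq=(.6308,.0126,.134),sqpadtop=(.6308,.0126,.164),post=(.5654,.013,.187)).items():print(n,pix(c,p))
E
```

```text
5.5 [0.63102672 0.01252587 0.21424972] [-4.40344996e-05  7.40710921e-02  9.97252947e-01  1.76312822e-04]
round [454.86569692 209.31848533]
sq [315.52850479 209.48449578]
sqpadtop [315.52344496 224.14759452]
post [298.40960154 130.15176826]
```

View pics/w3.png

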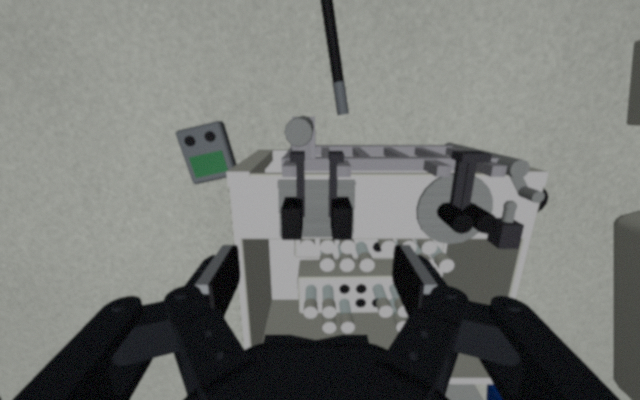

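The square pads are at (292,218) and (342,218), centred at 317 against a predicted 315.5. The post top is at (299,131), as predicted, and the round catch has stayed in. Descending.

>>> drive_tool:
  rows:
    - [[0, 0, 0], [0, 0.05, -3], 8]
    - [[0, 0, 0], [0, 0, -2], 7.5]
    - [[0, 0, 0], [0, 0, -1], 7]
    - [[0, 0, 0], [0, 0, 0], 6]
    - [[0, 0, 0], [0, 0, 0], 5]
    - [[0, 0, 0], [0, 0, 0], 4.4]
    - [[0, 0, 0], [0, 0, 0], 3.8]
    - [[0, 0, 0], [0, 0, 0], 3.4]

```text
clock: 6.5
position: [0.6317, 0.0116, 0.1562]
ee_rot: [0.002, 0.075, 0.997, -0.0]
contact_force: [-0.8, 1.2, 5.6]
width: 0.0343
gripper_force: 4.2
```

>>> drive_tool:
  rows:
    - [[0, 0, 0], [0, 0, 0], 3]
    - [[0, 0, 0], [0, 0, 0], 2.8]
    - [[0, 0, 0], [0, 0, 0], 2.8]
    - [[0, 0, 0], [0, 0, 0], 2.8]
    - [[0, 0, 0], [0, 0, 0], 2.8]

```text
clock: 7.12
position: [0.6319, 0.0126, 0.1569]
ee_rot: [0.002, 0.075, 0.997, 0.001]
contact_force: [-0.5, 2.6, 9.0]
width: 0.0305
gripper_force: 29.1
```

>>> drive_tool:
  rows:
    - [[0, 0, 0], [0, 0, 0], 5]
    - [[0, 0, 0], [0, 0, 0], 7]
    - [[0, 0, 0], [0, 0, 0], 8]
    - [[0, 0, 0], [0, 0, 3], 8]
    - [[0, 0, 0], [0, 0, 3.5], 8]
    - [[0, 0, 0], [-2, 0, 0], 8]
    - [[0, 0, 0], [0, 0, 0], 8]
    - [[0, 0, 0], [0, 0, 0], 8]

```text
clock: 8.12
position: [0.6112, 0.0117, 0.2188]
ee_rot: [-0.0, 0.075, 0.997, 0.0]
contact_force: [-0.7, 1.0, -0.2]
width: 0.0798
gripper_force: 0.0
```

```bash
python3 - <<'E'
from h import *
c=eyes.get_calibration("wrist");im=eyes.get_image("wrist");cv2.imwrite("pics/w4.png",im[...,::-1])
s=manip.get_state();print(s["clock"],s["position"],s["ee_rot"],s["qpos"].round(2))
for n,p in dict(round=(.647,.1215,.134),sq=(.6308,.0126,.134),post=(.5654,.013,.187)).items():print(n,pix(c,p).round(1))
E
```

```text
8.175 [0.61128038 0.01173995 0.21865311] [-2.51186239e-04  7.48883125e-02  9.97191895e-01  4.99777027e-05] [-0.09  0.34  1.46  0.    1.33 -1.52]
round [453.4 229.6]
sq [320.  229.9]
post [305.6 164.1]
```

View pics/w4.png

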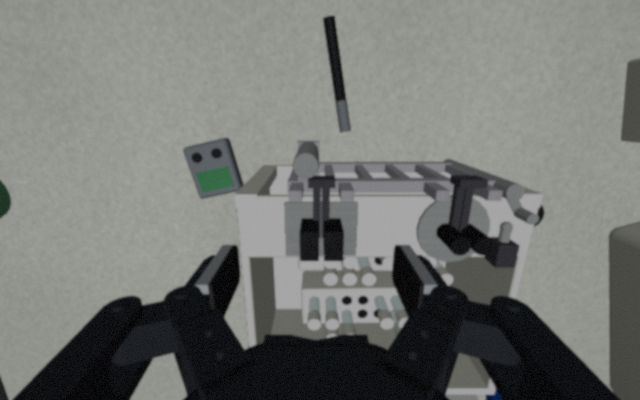

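Both catches are in, with closed barbs at (320,183) and (466,183). The post top is at (306,164), which matches (0.5655, 0.013). Now grasping the post.

>>> drive_tool:
  rows:
    - [[0, 0, 0], [-4.6, 0.1, 0], 7]
    - [[0, 0, 0], [0, 0, 0], 6]
    - [[0, 0, 0], [0, 0, 0], 6]
    - [[0, 0, 0], [0, 0, -3], 6]
    - [[0, 0, 0], [0, 0, -2.3], 5]
    - [[0, 0, 0], [0, 0, 0], 4]
    - [[0, 0, 0], [0, 0, 0], 2.5]
    - [[0, 0, 0], [0, 0, 0], 1]
  force: 50

```text
clock: 9.18
position: [0.5662, 0.0124, 0.1676]
ee_rot: [0.001, 0.075, 0.997, -0.0]
contact_force: [1.3, -1.9, -0.2]
width: 0.0146
gripper_force: 48.7
```

>>> drive_tool:
  rows:
    - [[0, 0, 0], [0, 0, 0], 0.8]
    - [[0, 0, 0], [0, 0, 0], 0.8]
    - [[0, 0, 0], [0, 0, 0], 0.8]
    - [[0, 0, 0], [0, 0, 0], 0.8]

```text
clock: 9.68
position: [0.5659, 0.0125, 0.1675]
ee_rot: [0.001, 0.075, 0.997, -0.0]
contact_force: [0.8, -2.2, 6.0]
width: 0.0147
gripper_force: 49.2
```

```bash
python3 - <<'E'
from h import *
s=manip.get_state();P=s["position"][:2];print(s["clock"],s["position"],s["width"],s["gripper_force"],s["contact_force"])
a=-.15;R=lambda a:np.array([[np.cos(a),-np.sin(a)],[np.sin(a),np.cos(a)]])
H=P-R(a)@[-.03,-.16];print("hinge",H)
o=P
for g in np.arange(.1,1.36,.0833):
    p=H+R(a-g)@[-.03,-.16];print(round(g,3),p.round(3),((p-o)*100).round(2));o=p
E
```

```text
9.675 [0.56590656 0.01247817 0.16749887] 0.01471779322174449 49.21354830265045 [ 0.8022907  -2.16117398  6.01758889]
hinge [0.61947979 0.1661984 ]
0.1 [0.551 0.019] [-1.51  0.61]
0.183 [0.539 0.025] [-1.2   0.62]
0.267 [0.527 0.032] [-1.15  0.72]
0.35 [0.516 0.04 ] [-1.08  0.81]
0.433 [0.506 0.049] [-1.01  0.9 ]
0.517 [0.497 0.059] [-0.93  0.98]
0.6 [0.488 0.07 ] [-0.85  1.06]
0.683 [0.481 0.081] [-0.76  1.12]
0.766 [0.474 0.093] [-0.66  1.18]
0.85 [0.469 0.105] [-0.56  1.23]
0.933 [0.464 0.118] [-0.46  1.28]
1.016 [0.461 0.131] [-0.35  1.31]
1.1 [0.458 0.144] [-0.24  1.33]
1.183 [0.457 0.158] [-0.13  1.35]
1.266 [0.457 0.171] [-0.01  1.36]
1.35 [0.458 0.185] [0.1  1.35]
```

>>> drive_tool:
  rows:
    - [[0, 0, -0.1], [-1.51, 0.61, 0], 0.8]
    - [[0, 0, -0.083], [-1.2, 0.62, 0], 0.8]
    - [[0, 0, -0.083], [-1.15, 0.72, 0], 0.8]
    - [[0, 0, -0.083], [-1.08, 0.81, 0], 0.8]
    - [[0, 0, 0], [0, 0, 0], 0.8]

```text
clock: 10.3
position: [0.5159, 0.0409, 0.1675]
ee_rot: [0.001, 0.247, 0.969, 0.0]
contact_force: [2.0, -1.6, 4.6]
width: 0.0146
gripper_force: 49.3
```

>>> drive_tool:
  rows:
    - [[0, 0, -0.083], [-1.01, 0.9, 0], 0.8]
    - [[0, 0, -0.083], [-0.93, 0.98, 0], 0.8]
    - [[0, 0, -0.083], [-0.85, 1.06, 0], 0.8]
    - [[0, 0, -0.083], [-0.76, 1.12, 0], 0.8]
    - [[0, 0, -0.083], [-0.66, 1.18, 0], 0.8]
    - [[0, 0, -0.083], [-0.56, 1.23, 0], 0.8]
    - [[0, 0, 0], [0, 0, 0], 0.8]

```text
clock: 11.18
position: [0.4689, 0.1056, 0.1675]
ee_rot: [0.002, 0.478, 0.879, 0.001]
contact_force: [1.1, -2.3, 6.2]
width: 0.0146
gripper_force: 49.5
```

>>> drive_tool:
  rows:
    - [[0, 0, -0.083], [-0.46, 1.28, 0], 0.8]
    - [[0, 0, -0.083], [-0.35, 1.31, 0], 0.8]
    - [[0, 0, -0.083], [-0.24, 1.33, 0], 0.8]
    - [[0, 0, -0.083], [-0.13, 1.35, 0], 0.8]
    - [[0, 0, -0.083], [0, 1.36, 0], 0.8]
    - [[0, 0, -0.044], [0.05, 0.7, 0], 0.8]
    - [[0, 0, 0], [0, 0, 0], 0.8]
    - [[0, 0, 0], [0, 0, 0], 0.8]

```text
clock: 12.18
position: [0.4577, 0.1781, 0.1675]
ee_rot: [0.001, 0.665, 0.747, 0.001]
contact_force: [1.8, -1.4, 7.2]
width: 0.0148
gripper_force: 49.6
```

```bash
python3 - <<'E'
from h import *
im=eyes.get_image("top");s=manip.get_state();print(s["clock"],s["position"],s["width"],s["gripper_force"],s["contact_force"],s["qd"].round(3))
v=s["position"][:2]-[.6195,.1662];print("gate",-.15-(np.arctan2(v[1],v[0])-np.arctan2(-.16,-.03)),np.hypot(*v))
cv2.imwrite("pics/t5.png",cv2.resize(im[90:250,130:400,::-1],None,fx=2.9,fy=2.9))
E
```

```text
12.225 [0.45766352 0.17807689 0.1674751 ] 0.014772666853880335 49.57596838474274 [ 2.4056049  -2.38730703  7.29762096] [-0.002 -0.001  0.     0.002  0.    -0.   ]
gate -4.97448003035166 0.16227170781486278
```

View pics/t5.png

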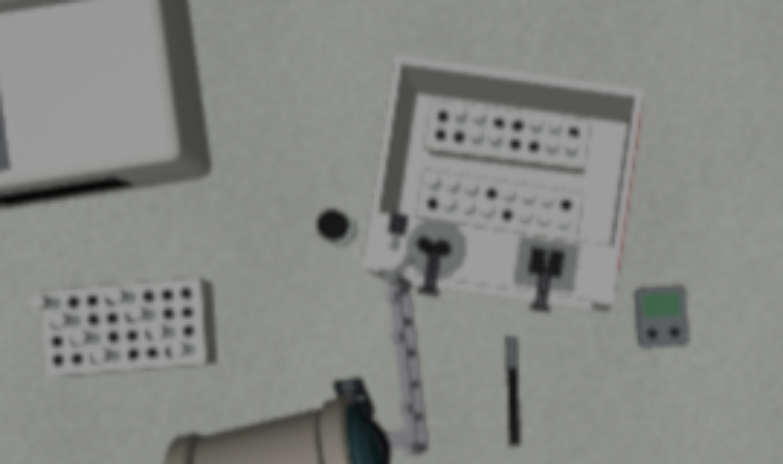

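The gate stands wide open at about 1.31 rad, running from (395,280) to (415,445) with its post in the gripper. Both catches are in at (433,245) and (546,262), and the bystanders are where they were.

```bash
python3 -c "
from rig import job
print(job.sign_off())"
```

```text
the job is handed in; nothing more can be done
None
```

I pinched in the round catch and then the square one, swung the gate out to about 1.31 rad (75°), and handed the job in with the gripper still holding the post; sign-off returned no verdict.

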